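Post a dead drive through the drop box flap

TASK

Push the orange dead drive along the metal apron of the drop box and right through under the red hanging flap, until it drops onto the floor inside the box; then draw the fingers back out so that the flap swings fully shut behind it. Only push the drive with the fingers, never pick it up, and leave the green drive, the multimeter, the jar and the can where they are.

Things in the scene. Friction and masses are not known exactly. Their poses are not given: they have to be found in the camera images.
- dropbox: Grey drop box for scrap drives, fixed. Origin on the bench in the closed flap's plane, mid-width; +x points level INTO the box (push direction), z up. Aluminium apron (feed shelf) in front: flat top at z 34 mm, x -190 to +8, 200 wide, side lips 5 high. Box behind it: x -4 to 181, 162 wide, clear roof, top at z 105 mm; back wall inside at x 175.
- opening (a point): Centre of the front opening under the flap, at (0, 0, 65) mm of the drop box: 150 mm wide (y), clear height 62 mm from the apron (z 34) to a yellow header bar (z 96 to 105, x -10 to -4). Fingers must follow the drive 10 to 25 mm past the flap's plane; leaning 30 to 45 degrees, tips forward, they pass under the header while the gripper stays in front of and above it.
- apron_edge (a point): Middle of the apron's inner free edge, at (8, 0, 34) mm of the drop box. Beyond it the inside floor lies 28 mm lower (z 6 mm). The apron overhangs, so the drive tips nose-down and, once its tail is pushed past this edge, drops flat on the floor, below the flap's swing.
- flap (a joint): Red flap, 144 wide, 56 high, 3 mm thick, 50 g, hanging from a level hinge at x 0, z 97 mm of the drop box; its lower edge is 4 mm above the apron. Value in rad: 0 hanging shut, growing as it swings inwards and up (to 1.5). It opens inwards only, at under 1 N, rests on what lies under it and falls shut by gravity in about a second.
- dead_drive_center (a point): Centre (half-way up) of the orange external hard drive, 112 (its x) by 76 (its y) by 20 mm (z), about 0.2 kg, loose, lying flat on the apron in front of the flap, roughly square to it (within 0.3 rad). Its top carries a black panel.
- good_drive_center (a point): Centre of the green external drive of the same size lying on the bench beside the drop box: a good one, to be left alone.
- meter_center (a point): Centre of the red multimeter lying on the bench, 150 (x) by 75 by 34 mm: to be left alone.
- jar: Screw jar with blue cap, 48 mm diameter, 60 mm high, standing on the bench; origin at the centre of its underside: to be left alone.
- can: Cleaner can with yellow label, 48 mm diameter, 110 mm high, standing on the bench; origin at the centre of its underside: to be left alone.
There are look-alikes about, which are no part of the job. What is meant by the part that bears dead_drive_center is not white, and is the smaller of those in its own colour.

How it is judged:
By the outcome, as a careful person would: the job done as asked, in the order asked, and still so for the second after the job is handed in, with the robot touching nothing.
It also fails if it takes over 38 s, if anything falls off the work surface, if the arm or the gripper's body presses on something with over 40 N, if the wrist force passes 120 N, or if a joint passes its speed limit or range.

ROBOT

A 7-joint arm with a two-finger parallel gripper is mounted at the origin on the work surface. World frame = base frame: x ahead of the robot, y to its left, z up, the work surface at z = 0. Lengths are in m, angles in rad, forces in N, time in s.
With the tool pointing down it reaches from about 0.4 to 0.85 m from the base axis. Payload 4.5 kg.
Tool frame: the origin (TCP) lies at the very end of the fingers, on their centre line; the grasp point (between the pads) lies 19 mm behind it (r.pinch_z is the distance from the TCP to the grasp point, in m); z points along the fingers, y is the line along which they close (so a half turn about z gives the same grasp; the last joint's range is limited). The gripper opens to 88 mm and grips with 3 to 60 N. Pads are 18 mm wide; open, the fingers measure 123 mm over their backs; the gripper's body (75 mm by 187 mm) begins 45 mm behind the grasp point.
Start: joints at [1.352, 0.689, -0.195, 1.565, 0.157, 0.902, -0.215], TCP at [0.156, -0.605, 0.239] pointing down, gripper open.
Joint ranges: [-3.01, 3.01], [-0.46, 2.08], [-1.47, 1.51], [0.13, 2.56], [-1, 4.14], [0.04, 2.09], [-2.66, 2.66]. Speed limits (rad/s): [2.57, 2.57, 3.14, 3.14, 3.14, 3.14, 3.14].

INTERFACE

Orientations are given as a unit quaternion [x, y, z, w].
In Python, from plant import r, cams gives the robot as it stands.
- The arm moves only by the shell command python3 -m pendant 'ROWS' [FORCE]. ROWS is JSON, a list of rows, each a list of 3 entries, a list of its own where there are three numbers: the closure, from -1 (fully open) to 1 (shut), then the shift along the tool's x, y, z in mm, then the turn, a rotation vector about the tool's x, y, z in degrees. A call has 1 to 8 rows; each row shifts and turns the commanded pose from where the row before left it, along the tool's axes as they then stand; what a row does not reach is not made up. A row lasts 1/8 s, in which the tool goes at most 62.5 mm and 10.7 degrees, less where a joint would pass 70% of its speed; a pose out of reach is approached as far as the arm can. A call with a gripper value outside its range is refused whole. The fingers move at their own pace and stop on an object; FORCE is the grip in N (left out, the last holds). Time passes only in rows, so rows that do not move let the fingers close. It gives the time, the measured TCP pose, the force, the opening and the grip force at its end, in the units of the state.
- r.get_state(): the state, without advancing time (a new reading comes with each control period).
- cams.snapshot(name): name is "scene" or "top" or "wrist"; returns a dict with "img" (480x640x3 uint8, red, green, blue), "camera_matrix" (3x3 intrinsics, pixels), "D" ([k1, k2, p1, p2, k3] as OpenCV has them; the pictures are not rectified), "camera_from_world" (4x4, takes a point from world to camera coordinates); the wrist camera has in their place "tool_from_camera" (4x4, takes a point from camera to tool coordinates, whose origin is the TCP and whose axes are the flange's). Camera axes: x right, y up, looking along -z (the intrinsics and any distortion apply to the point x, -y, -z); pixel columns grow to the right and rows downward; lengths in m; the calibration is good to about 2 mm. A picture is of the moment at which its call begins: read the wrist's pose just before it. There is no depth.
- r.finish_job(): hands the job in; it is judged then, once.
The state is a dict: "clock": time; "q": joint angles; "qd": joint speeds; "joint_torque": joint torques, N m; "tool_pos": TCP position; "eef_rot": TCP orientation; "contact_force": force on the tool from outside, world axes, zero at the start; "moment": the same for the moment, N m; "opening": opening from 0.0 (shut) to 1.0 (fully open); "finger_force": force on a finger pad.
Only numpy, scipy, OpenCV 4.12 (cv2) and the standard library are available. Lean on these libraries where they do the work, as an engineer would, in place of code of your own. Each camera call takes 0.05 s, during which the arm holds its last target. There are 200 camera calls.

## Working session

There is one attempt and no reset: what is moved stays moved. The work goes in short steps, Python scripts to look and compute and a shell command to move; the robot and the scene stay as the last step left them, time stands still between calls to the robot, and variables do not carry over. Pictures are saved under pics/ and viewed, at most 10 in all, crops included, and the job is handed in when it is done.

```bash
mkdir -p pics; ls
python3 - <<'E'
from plant import r,cams
import cv2
for n in ("scene","top"):
    s=cams.snapshot(n); cv2.imwrite(f"pics/{n}0.png",s["img"][:,:,::-1]); print(n,s["camera_matrix"],s["D"],s["camera_from_world"])
s=r.get_state(); print(s["clock"],s["tool_pos"],s["eef_rot"],s["opening"])
E
```

```text
pics
scene [[438.26699471   0.         324.72882487]
 [  0.         438.26699471 237.08593043]
 [  0.           0.           1.        ]] [-0.02325676  0.          0.          0.          0.        ] [[-0.02422435  0.99970206 -0.00299698 -0.0229093 ]
 [-0.80238363 -0.01765464  0.59654741  0.46740186]
 [ 0.59631677  0.01685571  0.80257224 -1.36102984]
 [ 0.          0.          0.          1.        ]]
top [[603.66591673   0.         316.96880916]
 [  0.         603.66591673 244.27343365]
 [  0.           0.           1.        ]] [-0.20261407  0.          0.          0.          0.        ] [[-0.02708561 -0.99939053 -0.02202145  0.07271885]
 [ 0.98633975 -0.03029964  0.16191301 -0.64399826]
 [-0.16248157 -0.01733511  0.98655929 -1.07654069]
 [ 0.          0.          0.          1.        ]]
0.1 [ 0.15614673 -0.60459375  0.2379957 ] [ 9.92016150e-01  1.26108115e-01 -1.67676161e-04 -8.20654970e-04] 1.0057997322639296
```

View pics/scene0.png

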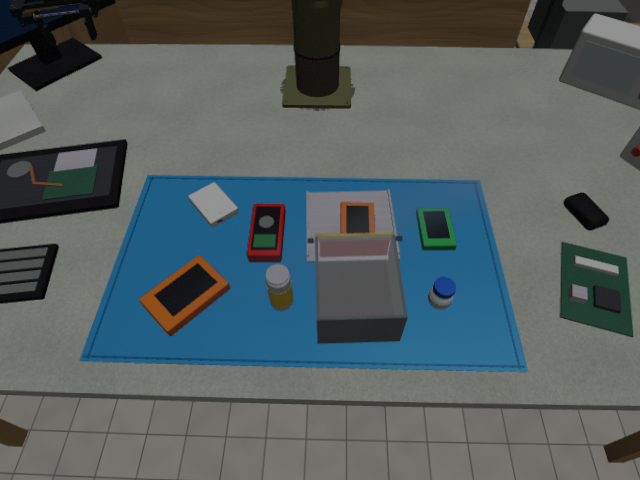

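View pics/top0.png

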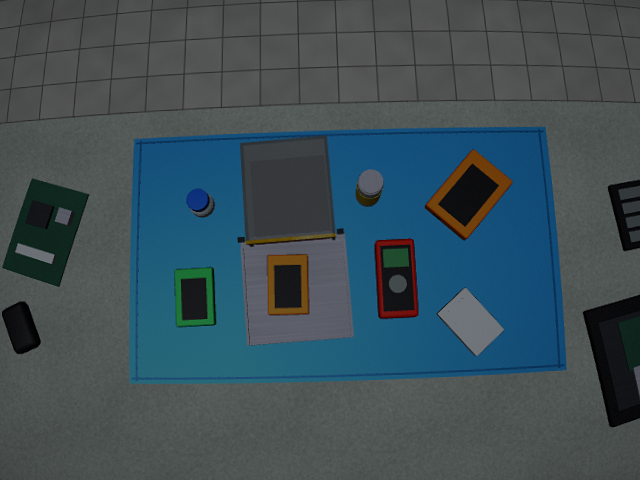

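Candidates in the top view are the small orange drive on the apron (288,285), the large orange one on the mat (469,194), and the white one (470,322). The target should be the one at (288,285): it is the smaller of the two orange ones and lies on the apron. I'll measure it and confirm with a crop.

```bash
cat > h.py <<'E'
import numpy as np, cv2
from plant import r,cams
from scipy.spatial.transform import Rotation as R
def ray(s,uv):
    uv=np.array(uv,float).reshape(-1,1,2)
    p=cv2.undistortPoints(uv,s["camera_matrix"],np.array(s["D"])).reshape(-1,2)
    T=s["camera_from_world"]; d=np.c_[p[:,0],-p[:,1],-np.ones(len(p))]@T[:3,:3]
    return -T[:3,:3].T@T[:3,3],d
def onplane(s,uv,z):
    c,d=ray(s,uv); return c+d*((z-c[2])/d[:,2])[:,None]
def orange(img,roi):
    h=cv2.cvtColor(img,cv2.COLOR_RGB2HSV); m=cv2.inRange(h,(8,150,80),(20,255,255))
    k=np.zeros_like(m); x0,y0,x1,y1=roi; k[y0:y1,x0:x1]=m[y0:y1,x0:x1]
    c=max(cv2.findContours(k,cv2.RETR_EXTERNAL,cv2.CHAIN_APPROX_NONE)[0],key=cv2.contourArea)
    return c
E
python3 - <<'E'
from h import *
s=cams.snapshot("top"); im=s["img"]
c=orange(im,(255,247,325,330)); P=onplane(s,c.reshape(-1,2),0.054)
b=cv2.minAreaRect((P[:,:2]*1000).astype(np.float32)); print("drive",b, cv2.boundingRect(c))
c2=orange(im,(410,140,530,250)); print("big",cv2.minAreaRect((onplane(s,c2.reshape(-1,2),0.02)[:,:2]*1000).astype(np.float32)))
# apron
h=cv2.cvtColor(im,cv2.COLOR_RGB2HSV); m=cv2.inRange(h,(0,0,70),(180,70,255)); k=np.zeros_like(m);k[238:350,238:358]=m[238:350,238:358]
ca=max(cv2.findContours(k,cv2.RETR_EXTERNAL,cv2.CHAIN_APPROX_NONE)[0],key=cv2.contourArea)
print("apron px",cv2.boundingRect(ca),cv2.minAreaRect((onplane(s,ca.reshape(-1,2),0.036)[:,:2]*1000).astype(np.float32)))
b4=cv2.boxPoints(cv2.minAreaRect(ca));print(b4)
# header bar yellow
m=cv2.inRange(h,(18,120,70),(35,255,255));k=np.zeros_like(m);k[225:247,235:345]=m[225:247,235:345]
y,x=np.nonzero(k);print("hdr px",x.min(),x.max(),y.min(),y.max(), len(x))
hb=onplane(s,np.c_[x,y],0.103)[:,:2]*1000;print("hdr",cv2.minAreaRect(hb.astype(np.float32)),hb.mean(0),np.polyfit(hb[:,1],hb[:,0],1))
for n,px in (("jar",(198,196)),("can",(371,180))): print(n,onplane(s,[px],.06 if n=="jar" else .11))
print("meter",onplane(s,[(375,240),(413,239),(418,316),(382,318)],.034)); print("green",onplane(s,[(175,268),(213,267),(215,325),(177,326)],.02))
crop=cv2.resize(im[220:360,225:435],None,fx=3.8,fy=3.8,interpolation=cv2.INTER_CUBIC); cv2.imwrite("pics/crop1.png",crop[:,:,::-1])
E
```

```text
drive ((572.6500244140625, 110.90597534179688), (73.9958267211914, 110.90522766113281), 89.93301391601562) (268, 254, 41, 61)
big ((745.1216430664062, -249.27713012695312), (103.42993927001953, 153.2395477294922), 47.44308090209961)
apron px (241, 238, 112, 107) ((565.7073364257812, 96.78877258300781), (196.82167053222656, 199.0654754638672), 3.012788772583008)
[[239.75671 241.34962]
 [345.885   234.27437]
 [352.7788  337.68146]
 [246.65051 344.7567 ]]
hdr px 246 335 233 243 268
hdr ((650.336181640625, 100.61832427978516), (5.907660484313965, 160.7487030029297), 3.0385310649871826) [650.11040092 103.75128303] [-5.16679900e-02  6.55471021e+02]
jar [[0.74519627 0.27881808 0.06      ]]
can [[ 0.75143719 -0.04796899  0.11      ]]
meter [[ 0.6538613  -0.05636728  0.034     ]
 [ 0.65357764 -0.12922147  0.034     ]
 [ 0.5068235  -0.13144438  0.034     ]
 [ 0.50544521 -0.06350796  0.034     ]]
green [[0.61298346 0.33245737 0.02      ]
 [0.6129374  0.25704996 0.02      ]
 [0.50101444 0.25373681 0.02      ]
 [0.50032047 0.32818589 0.02      ]]
```

View pics/crop1.png

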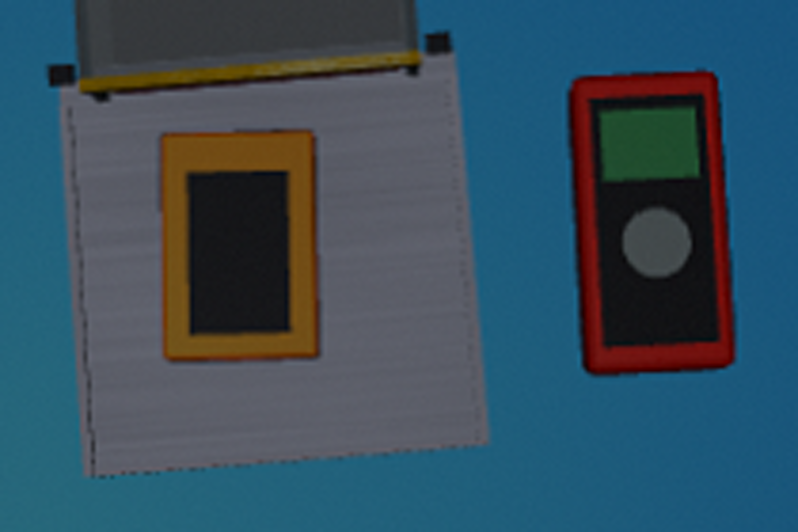

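The crop shows the small orange drive with its black panel on the apron, top-view pixels (268–309, 254–315), in front of the yellow header. It measures 111 x 74 mm. The other orange one is 153 x 103 mm on the mat, so this is the one meant. The box origin is about (657, 101) mm with a yaw of 3°; the drive sits at box (-84, 14) mm, yaw -3°.

```bash
cat >> h.py <<'E'
YAW=0.0525; O=np.array([.6573,.101,0]); RB=R.from_euler("z",YAW)
def tobox(p): return RB.inv().apply(np.asarray(p)-O)*1000
def where():
    s=r.get_state(); p=tobox(s["tool_pos"]); q=R.from_quat(s["eef_rot"]); return s,p,q
def togo(boxmm,lean):
    s,p,q=where(); t=RB*R.from_matrix([[1,0,0],[0,-1,0],[0,0,-1]])*R.from_euler("y",lean,degrees=True)
    d=q.inv().apply(RB.apply(np.array(boxmm)-p)); rv=np.degrees((q.inv()*t).as_rotvec())
    print("t",round(s["clock"],2),"box",p.round(1),"F",np.round(s["contact_force"],1),"q",np.round(s["q"],2),"shift",d.round(1),"turn",rv.round(1),"shift after turn",t.inv().apply(RB.apply(np.array(boxmm)-p)).round(1))
E
python3 -c "
from h import *
togo((-175,14,160),0);togo((-175,14,160),45)
print([a for a in dir(r) if a[0]!='_'])"
```

```text
t 0.15 box [-537.5 -678.4  238.1] F [-0.1 -0.1  0.1] q [ 1.35  0.69 -0.19  1.57  0.16  0.9  -0.22] shift [ 493.  -606.3   78.9] turn [-0.1  0.  11.5] shift after turn [ 362.5 -692.4   78.1]
t 0.15 box [-537.5 -678.4  238.1] F [-0.1 -0.1  0.1] q [ 1.35  0.69 -0.19  1.57  0.16  0.9  -0.22] shift [ 493.  -606.3   78.9] turn [-4.6 44.9 10.9] shift after turn [ 201.1 -692.4  311.5]
['Unreachable', 'finish_job', 'get_state', 'pinch_z']
```

```bash
python3 -m pendant '[[0.32,[0,0,0],[0,0,5.75]],[0.32,[0,0,0],[0,0,5.75]],[0.32,[40,-40,0],[0,0,0]],[0.32,[40,-40,0],[0,0,0]],[0.32,[40,-40,0],[0,0,0]],[0.32,[30,-45,0],[0,0,0]],[0.32,[25,-45,0],[0,0,0]],[0.32,[25,-45,0],[0,0,0]]]' 30; python3 -c "
from h import *
togo((-175,14,160),0)"
```

```text
clock: 1.15
tool_pos: [0.3435, -0.3384, 0.2386]
eef_rot: [1.0, 0.026, 0.0, -0.0]
contact_force: [2.0, -0.0, 0.2]
opening: 0.342
finger_force: 0.0
t 1.15 box [-336.4 -422.3  238.6] F [ 2.  -0.   0.2] q [ 0.75  0.51 -0.11  1.99  0.09  0.65 -0.93] shift [ 161.4 -436.4   78.7] turn [-0. -0. -0.] shift after turn [ 161.4 -436.3   78.6]
```

```bash
python3 -m pendant '[[0.32,[20,-45,0],[0,0,0]],[0.32,[20,-45,0],[0,0,0]],[0.32,[20,-45,0],[0,0,0]],[0.32,[20,-45,0],[0,0,0]],[0.32,[20,-45,0],[0,0,0]],[0.32,[20,-45,0],[0,0,0]],[0.32,[20,-45,10],[0,0,0]],[0.32,[20,-45,10],[0,0,0]]]'; python3 -c "
from h import *
togo((-175,14,160),0)"
```

```text
clock: 2.15
tool_pos: [0.4843, 0.0293, 0.2185]
eef_rot: [1.0, 0.026, 0.0, 0.0]
contact_force: [0.1, -0.4, 0.5]
opening: 0.338
finger_force: 0.0
t 2.15 box [-176.5  -62.5  218.5] F [ 0.1 -0.4  0.5] q [-0.12  0.54 -0.05  2.01  0.05  0.6  -1.72] shift [  1.4 -76.5  58.5] turn [ 0. -0. -0.] shift after turn [  1.5 -76.5  58.5]
```

Now move over, then lean.

```bash
python3 -m pendant '[[0.32,[0,-38,10],[0,0,0]],[0.32,[0,-38,10],[0,0,0]],[0.32,[0,0,0],[0,9,0]],[0.32,[0,0,0],[0,9,0]],[0.32,[0,0,0],[0,9,0]],[0.32,[0,0,0],[0,9,0]],[0.32,[0,0,0],[0,9,0]],[0.32,[0,0,0],[0,0,0]]]'; python3 -c "
from h import *
togo((-165,14,44),45)"
```

```text
clock: 3.15
tool_pos: [0.5193, 0.1283, 0.3097]
eef_rot: [0.961, 0.025, 0.274, 0.011]
contact_force: [-0.1, 0.0, 0.7]
opening: 0.337
finger_force: 0.0
t 3.15 box [-136.4   34.6  309.7] F [-0.1  0.   0.7] q [-0.85  0.38  0.53  2.26  0.74  0.04 -2.65] shift [-164.5   11.8  211.2] turn [ 1.9 13.2  0.7] shift after turn [-208.1   20.6  167.6]
```

Leaning forward ran joint 6 into its lower limit (0.04) and joint 7 close to its own. I'll swing the wrist round to the flipped configuration (q5 + π), first backing off to about 15° of lean.

```bash
python3 -m pendant '[[0.32,[0,0,0],[0,-6,0]],[0.32,[0,0,0],[0,-6,0]],[0.32,[0,0,0],[0,-6,0]]]'; python3 -c "
from h import *
togo((-110,14,260),15)"
```

```text
clock: 3.52
tool_pos: [0.5203, 0.1227, 0.3018]
eef_rot: [0.989, 0.019, 0.144, 0.017]
contact_force: [-0.1, 0.1, -0.5]
opening: 0.341
finger_force: 0.0
t 3.52 box [-135.7   28.9  301.8] F [-0.1  0.1 -0.5] q [-0.28  0.39 -0.18  2.01  0.43  0.53 -2.32] shift [12.8 12.7 48. ] turn [ 2.5 -1.5 -0.4] shift after turn [14.  14.9 47. ]
```

```bash
python3 -m pendant '[[0.32,[10,15,0],[-4.4,3,-9]],[0.32,[10,15,0],[-4.4,3,-9]],[0.32,[10,15,0],[-4.4,3,-9]],[0.32,[10,15,0],[-4.4,3,-9]],[0.32,[10,15,0],[-4.4,3,-9]],[0.32,[10,15,0],[-4.4,3,-9]]]'; python3 -c "
from h import *
togo((-110,14,260),60)"
```

```text
clock: 4.28
tool_pos: [0.5966, 0.0717, 0.3503]
eef_rot: [0.808, 0.432, 0.269, 0.296]
contact_force: [0.9, -0.3, 0.3]
opening: 0.338
finger_force: 0.0
t 4.28 box [-62.1 -26.1 350.3] F [ 0.9 -0.3  0.3] q [-0.63  0.41  0.19  2.2   1.71  0.5  -2.64] shift [  -8.  -108.1   17.7] turn [ 6.9 22.2 61.4] shift after turn [-102.2  -40.1    3.7]
```

```bash
python3 -m pendant '[[0.32,[11,10,0],[-2.7,3.5,-9.5]],[0.32,[11,10,0],[-2.7,3.5,-9.5]],[0.32,[11,10,0],[-2.7,3.5,-9.5]],[0.32,[11,10,0],[-2.7,3.5,-9.5]],[0.32,[11,10,0],[-2.7,3.5,-9.5]],[0.32,[11,10,0],[-2.7,3.5,-9.5]]]'; python3 -c "
from h import *
togo((-110,14,260),60)
s,p,q=where(); print(RB.inv().apply(q.as_matrix().T).round(2))"
```

```text
clock: 5.03
tool_pos: [0.6377, 0.1314, 0.3939]
eef_rot: [0.399, 0.766, 0.288, 0.413]
contact_force: [0.6, 0.7, -0.4]
opening: 0.339
finger_force: 0.0
t 5.03 box [-18.   31.4 393.9] F [ 0.6  0.7 -0.4] q [-0.36  0.4  -0.03  2.3   2.75  0.64 -2.46] shift [  66.1 -148.7  -14.9] turn [ -2.   -4.3 119.7] shift after turn [-162.    17.4  -12.7]
[[-0.3   0.87 -0.4 ]
 [ 0.4   0.5   0.77]
 [ 0.87  0.07 -0.49]]
```

The wrist is flipped (q5 2.75, q6 0.64). I'll finish the orientation with tool x pointing backwards (the half turn).

```bash
sed -i 's/\*R.from_euler("y",lean,degrees=True)/*R.from_euler("y",lean,degrees=True)*R.from_euler("z",180,degrees=True)/' h.py; python3 -m pendant '[[0.32,[0,0,0],[0,0,-10]],[0.32,[0,0,0],[0,0,-10]],[0.32,[0,0,0],[0,0,-10]],[0.32,[0,0,0],[0,0,-10]],[0.32,[0,0,0],[0,0,-10]],[0.32,[0,0,0],[0,0,-10]]]'; python3 -c "
from h import *
togo((-160,14,150),45)"
```

```text
clock: 5.78
tool_pos: [0.6377, 0.131, 0.3938]
eef_rot: [-0.037, 0.863, 0.042, 0.501]
contact_force: [-0.2, -0.9, 0.5]
opening: 0.339
finger_force: 0.0
t 5.78 box [-18.   31.  393.8] F [-0.2 -0.9  0.5] q [-0.59  0.41  0.29  2.31  2.96  0.61 -1.65] shift [282.  -17.9  -3.9] turn [ 3.7 15.3  0.3] shift after turn [272.8 -17.   72. ]
```

```bash
python3 -m pendant '[[0.32,[0,0,0],[1.8,7.6,0]],[0.32,[0,0,0],[1.8,7.6,0]],[0.32,[45,-3,12],[0,0,0]],[0.32,[45,-3,12],[0,0,0]],[0.32,[45,-3,12],[0,0,0]],[0.32,[45,-3,12],[0,0,0]],[0.32,[45,-3,12],[0,0,0]],[0.32,[45,-3,12],[0,0,0]]]'; python3 -c "
from h import *
togo((-165,14,44),45)"
```

```text
clock: 6.78
tool_pos: [0.5466, 0.1471, 0.1788]
eef_rot: [-0.055, 0.918, 0.029, 0.391]
contact_force: [1.2, 0.7, -1.7]
opening: 0.34
finger_force: 0.0
t 6.78 box [-108.2   51.8  178.8] F [ 1.2  0.7 -1.7] q [-0.26  0.8  -0.4   2.54  2.58  1.08 -1.37] shift [138.1 -35.   50.1] turn [3.3 1.2 2.4] shift after turn [135.5 -37.8  55.1]
```

```bash
python3 -m pendant '[[0.32,[0,0,0],[1.6,8,1.2]],[0.32,[0,0,0],[1.6,8,1.2]],[0.32,[0,-9,0],[0,0,0]],[0.32,[0,-9,0],[0,0,0]],[0.32,[0,-9,0],[0,0,0]],[0.32,[0,-9,0],[0,0,0]]]'; python3 -c "
from h import *
togo((-165,14,100),30)"
```

```text
clock: 7.52
tool_pos: [0.5488, 0.1065, 0.1774]
eef_rot: [-0.033, 0.959, -0.0, 0.281]
contact_force: [-0.9, -0.9, -0.6]
opening: 0.341
finger_force: 0.0
t 7.53 box [-108.1   11.2  177.4] F [-0.9 -0.9 -0.6] q [-0.22  0.66 -0.26  2.36  2.42  0.53 -1.14] shift [89.6  4.9 34.4] turn [-0.6  2.7  1.1] shift after turn [88.   2.8 38.6]
```

```bash
python3 -m pendant '[[0.32,[22,1,5],[0,2.7,0]],[0.32,[22,1,10],[0,0,0]],[0.32,[22,1,12],[0,0,0]],[0.32,[22,0,12],[0,0,0]],[0.32,[0,0,0],[0,0,0]]]'; python3 -c "
from h import *
togo((-165,14,44),30)"
```

```text
clock: 8.15
tool_pos: [0.4913, 0.106, 0.0971]
eef_rot: [-0.034, 0.966, -0.001, 0.256]
contact_force: [-0.4, -0.2, -0.2]
opening: 0.344
finger_force: 0.0
t 8.15 box [-165.5   13.7   97.1] F [-0.4 -0.2 -0.2] q [-0.21  0.87 -0.38  2.52  2.51  0.84 -1.31] shift [25.8  1.3 46.4] turn [-0.5 -0.3  1.2] shift after turn [26.1  0.3 46.3]
```

```bash
python3 -m pendant '[[0.32,[8,0,16],[0,0,0]],[0.32,[8,0,15],[0,0,0]],[0.32,[8,0,15],[0,0,0]],[0.32,[0,0,0],[0,0,0]]]'
python3 - <<'E'
from h import *
togo((-146,14,44),30)
s=cams.snapshot("scene"); cv2.imwrite("pics/s2.png",cv2.resize(s["img"][150:350,230:480],None,fx=3,fy=3)[:,:,::-1])
E
```

```text
clock: 8.65
tool_pos: [0.4962, 0.1051, 0.0472]
eef_rot: [-0.033, 0.965, -0.001, 0.259]
contact_force: [-0.7, 0.3, -0.2]
opening: 0.338
finger_force: 0.0
t 8.65 box [-160.7   12.6   47.2] F [-0.7  0.3 -0.2] q [-0.2   1.01 -0.39  2.51  2.57  0.98 -1.35] shift [-11.1   1.3  10.1] turn [-0.6  0.   1.1] shift after turn [-11.1   1.4  10.1]
```

View pics/s2.png

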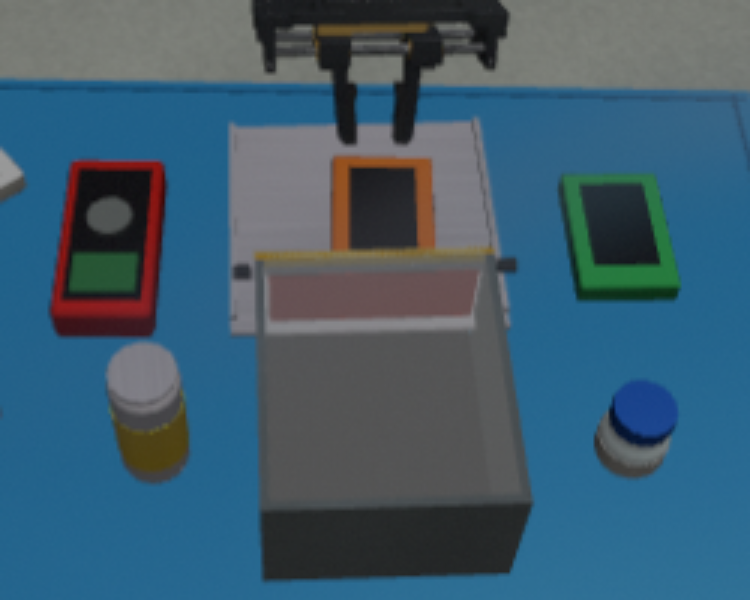

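```bash
python3 -m pendant '[[0.32,[1.5,2,2.6],[-0.3,0,0.6]],[0.32,[-8.7,0,5],[0,0,0]],[0.32,[-8.7,0,5],[0,0,0]],[0.32,[-8.7,0,5],[0,-3,0]],[0.32,[-8.4,0,5.4],[0,-3,0]],[0.32,[-8.1,0,5.9],[0,-3,0]],[0.32,[-7.8,0,6.3],[0,-3,0]],[0.32,[-7.4,0,6.7],[0,-3,0]]]'
python3 - <<'E'
from h import *
togo((-70,14,44),45)
E
```

```text
clock: 9.7
tool_pos: [0.5663, 0.111, 0.045]
eef_rot: [-0.028, 0.923, 0.007, 0.384]
contact_force: [-0.3, -0.2, -1.8]
opening: 0.342
finger_force: 0.4
t 9.7 box [-90.3  14.8  45. ] F [-0.3 -0.2 -1.8] q [-0.19  1.16 -0.38  2.49  2.68  1.35 -1.4 ] shift [-13.6  -0.9  15.1] turn [-0.1  0.1  0.5] shift after turn [-13.7  -0.8  15.1]
```

```bash
python3 -m pendant '[[0.32,[-7.1,0,7.1],[0,0,0]],[0.32,[-7.1,0,7.1],[0,0,0]],[0.32,[-4,0,4],[0,0,0]],[0.32,[0,0,0],[0,0,0]]]'
python3 - <<'E'
from h import *
togo((-50,14,44),45)
s=cams.snapshot("scene"); cv2.imwrite("pics/s3.png",cv2.resize(s["img"][170:330,270:450],None,fx=3.7,fy=3.7)[:,:,::-1])
E
```

```text
clock: 10.2
tool_pos: [0.5922, 0.1124, 0.0453]
eef_rot: [-0.028, 0.923, 0.007, 0.384]
contact_force: [-0.2, -0.9, -0.0]
opening: 0.344
finger_force: 0.0
t 10.2 box [-64.4  14.8  45.3] F [-0.2 -0.9 -0. ] q [-0.17  1.13 -0.36  2.41  2.69  1.25 -1.36] shift [-9.2 -0.8 11.1] turn [-0.2  0.1  0.5] shift after turn [-9.3 -0.8 11.1]
```

View pics/s3.png

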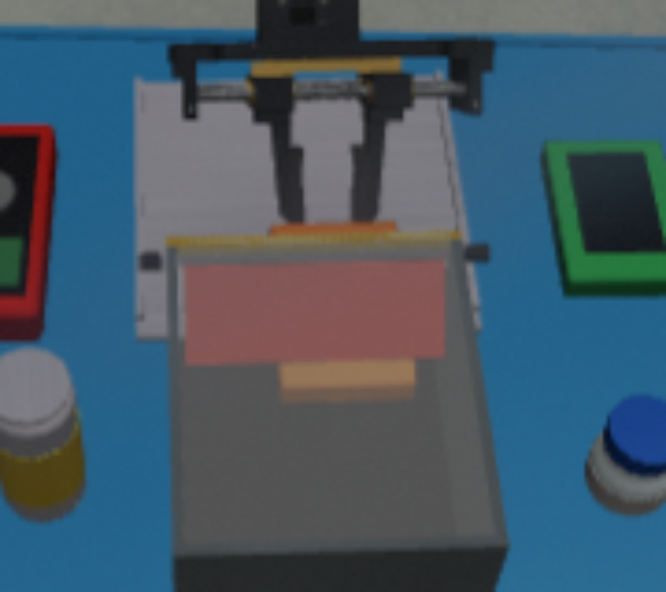

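The nose is through under the flap, crop (280–413, 362–400), and the tail shows just in front of the header, crop (270–396, 224). It has not tipped yet. I'll push on slowly.

```bash
python3 -m pendant '[[0.32,[-4,0,4],[0,0,0]],[0.32,[-4,0,4],[0,0,0]],[0.32,[-4,0,4],[0,0,0]],[0.32,[0,0,0],[0,0,0]],[0.32,[0,0,0],[0,0,0]]]'
python3 - <<'E'
from h import *
togo((-40,14,44),45)
s=cams.snapshot("scene"); cv2.imwrite("pics/s4.png",cv2.resize(s["img"][170:330,270:450],None,fx=3.7,fy=3.7)[:,:,::-1])
E
```

```text
clock: 10.88
tool_pos: [0.6087, 0.1134, 0.0448]
eef_rot: [-0.028, 0.923, 0.007, 0.383]
contact_force: [-0.4, -0.2, -0.2]
opening: 0.341
finger_force: 0.0
t 10.88 box [-47.9  14.9  44.8] F [-0.4 -0.2 -0.2] q [-0.16  1.11 -0.35  2.36  2.69  1.19 -1.34] shift [-5.  -1.   6.2] turn [-0.1  0.1  0.5] shift after turn [-5.  -0.9  6.1]
```

View pics/s4.png

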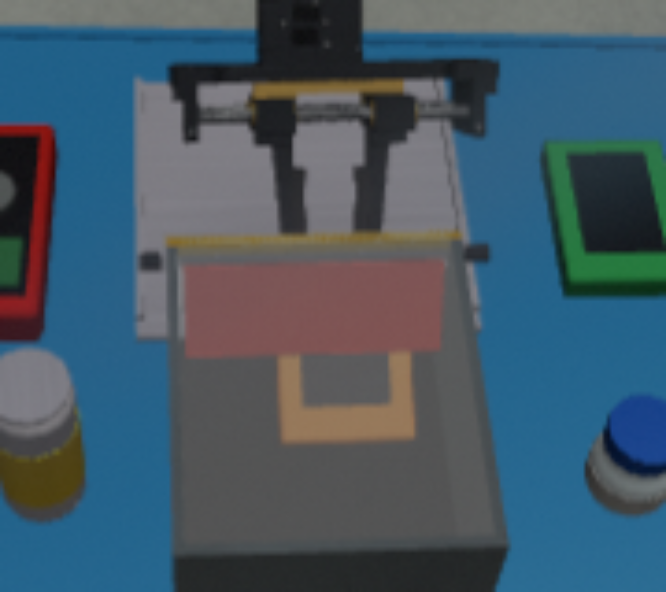

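Run:
```python
from h import *
s=cams.snapshot("scene")
for z in (.054,.04,.03,.024): print(z,tobox(onplane(s,[(364,288.7)],z)).round(1))
```

```text
0.054 [[91.3 13.4 54. ]]
0.04 [[83.3 15.  40. ]]
0.03 [[77.6 16.2 30. ]]
0.024 [[74.1 16.9 24. ]]
```

The drive has tipped nose-down: the nose edge at crop (348,440) fits a nose on the floor, with about 48 mm of tail still above the edge and the tail raised to z about 55–73. I'll back off, raise the tips to the middle of the tail face, then push along and down with it.

```bash
python3 -m pendant '[[0.32,[4.2,0,-4.2],[0,0,0]],[0.32,[-8.5,0,-8.5],[0,0,0]],[0.32,[-8.5,0,8.5],[0,0,0]],[0.32,[-4.2,0,4.2],[0,0,0]],[0.32,[0,0,7],[0,0,0]],[0.32,[-0.7,0,4.9],[0,0,0]],[0.32,[-1.4,0,4.2],[0,0,0]],[0.32,[0,0,0],[0,0,0]]]'
python3 - <<'E'
from h import *
togo((8,14,44),45)
s=cams.snapshot("scene"); cv2.imwrite("pics/s5.png",cv2.resize(s["img"][170:330,270:450],None,fx=3.7,fy=3.7)[:,:,::-1])
E
```

```text
clock: 11.98
tool_pos: [0.6335, 0.1148, 0.0465]
eef_rot: [-0.028, 0.923, 0.007, 0.383]
contact_force: [0.0, -0.3, -0.0]
opening: 0.341
finger_force: 0.0
t 11.97 box [-23.1  15.   46.5] F [ 0.  -0.3 -0. ] q [-0.15  1.09 -0.34  2.29  2.69  1.1  -1.3 ] shift [-20.2  -1.1  23.8] turn [-0.2  0.   0.5] shift after turn [-20.2  -1.   23.8]
```

View pics/s5.png

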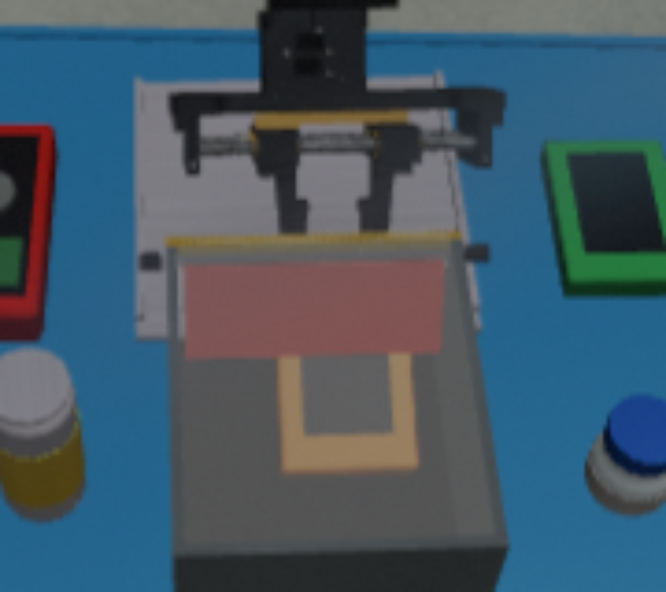

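The nose has moved on to crop (349,470), about x 94, with some 28 mm of tail left on the apron, as planned. Now the final push.

```bash
python3 -m pendant '[[0.32,[-3.6,0,7.8],[0,0,0]],[0.32,[-5.7,0,5.7],[0,0,0]],[0.32,[-5.7,0,5.7],[0,0,0]],[0.32,[-5.7,0,5.7],[0,0,0]],[0.32,[0,0,0],[0,0,0]],[0.32,[0,0,0],[0,0,0]]]'
python3 - <<'E'
from h import *
togo((8,14,44),45)
s=cams.snapshot("scene"); cv2.imwrite("pics/s6.png",cv2.resize(s["img"][170:330,270:450],None,fx=3.7,fy=3.7)[:,:,::-1])
E
```

```text
clock: 12.78
tool_pos: [0.6655, 0.1166, 0.044]
eef_rot: [-0.028, 0.923, 0.007, 0.383]
contact_force: [-0.8, -0.6, 0.1]
opening: 0.339
finger_force: 0.1
t 12.78 box [ 9.  15.2 44. ] F [-0.8 -0.6  0.1] q [-0.14  1.08 -0.33  2.2   2.69  1.   -1.27] shift [ 0.7 -1.2 -0.7] turn [-0.1  0.   0.5] shift after turn [ 0.7 -1.2 -0.7]
```

View pics/s6.png

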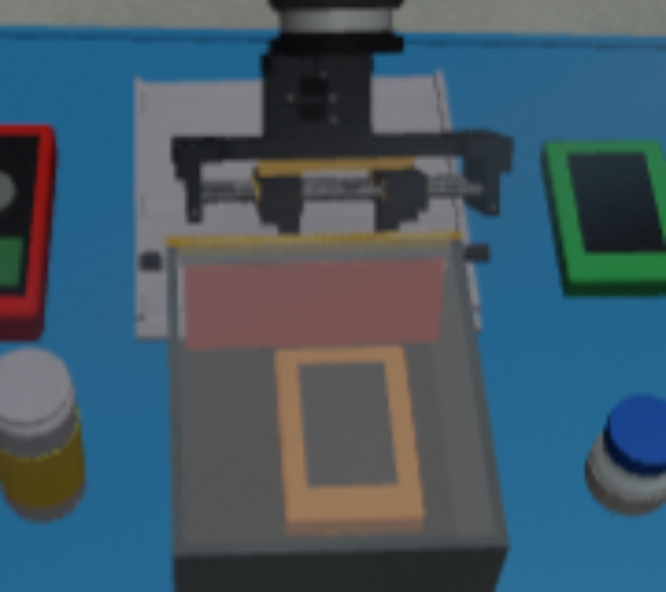

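```bash
python3 - <<'E'
from h import *
s=cams.snapshot("scene")
uv=[(270+x/3.7,170+y/3.7) for x,y in((277,348),(403,346),(286,522),(422,517))]
print(tobox(onplane(s,uv,.026)).round(1))
E
python3 -m pendant '[[0.32,[5.7,0,-5.7],[0,0,0]],[0.32,[12,0,-12],[0,0,0]],[0.32,[15,0,-15],[0,0,0]],[0.32,[15,0,-15],[0,0,0]],[0.32,[15,0,-15],[0,0,0]],[0.32,[15,0,-15],[0,0,0]],[0.32,[0,0,0],[0,0,0]],[0.32,[0,0,0],[0,0,0]]]'
```

```text
[[ 13.7 -19.3  26. ]
 [ 14.5  53.7  26. ]
 [125.2 -20.7  26. ]
 [124.5  52.7  26. ]]
clock: 13.88
tool_pos: [0.5565, 0.1105, 0.044]
eef_rot: [-0.028, 0.923, 0.007, 0.384]
contact_force: [0.1, 0.6, -0.3]
opening: 0.343
finger_force: 0.0
```

On the floor plane the drive's top measures 111 x 73 mm with its tail at x 14, so it lies flat inside. The fingers are out at x about -100. I'll raise them clear and check the flap.

```bash
python3 -m pendant '[[0.32,[0,0,-20],[0,0,0]],[0.32,[-10,0,-20],[0,0,0]],[0.32,[-15,0,-15],[0,0,0]],[0.32,[-15,0,-15],[0,0,0]],[0.32,[0,0,0],[0,0,0]],[0.32,[0,0,0],[0,0,0]],[0.32,[0,0,0],[0,0,0]],[0.32,[0,0,0],[0,0,0]]]'
python3 - <<'E'
from h import *
togo((-100,14,100),45)
s=cams.snapshot("scene"); cv2.imwrite("pics/s7.png",cv2.resize(s["img"][150:350,230:480],None,fx=3,fy=3)[:,:,::-1])
E
```

```text
clock: 14.88
tool_pos: [0.538, 0.1192, 0.0946]
eef_rot: [-0.033, 0.923, 0.009, 0.383]
contact_force: [1.3, 0.1, -0.5]
opening: 0.342
finger_force: 0.0
t 14.88 box [-118.2   24.5   94.6] F [ 1.3  0.1 -0.5] q [ 0.18  1.39 -1.32  2.56  2.25  1.83 -0.74] shift [-16.5 -10.8   9. ] turn [0.3 0.  1. ] shift after turn [-16.7 -10.5   9. ]
```

View pics/s7.png

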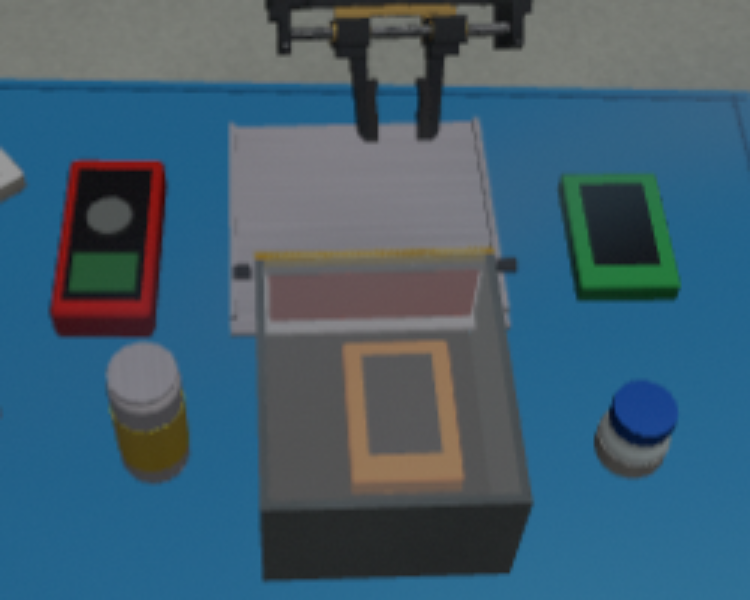

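The flap hangs shut at crop (270–478, 270–320), exactly as in the earlier picture. The drive lies flat inside, the fingers are clear, and the other objects are where they were.

```bash
python3 -c "
from plant import r
print(r.finish_job())"
```

```text
the job is handed in; nothing more can be done
None
```

The orange drive lies flat on the floor inside the drop box, the flap has swung shut behind it, the other objects were left untouched, and the job was handed in at about 15 s of the 38 s allowed.

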